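# Refit a coffee machine's drip tray

### The arm

A 7-joint arm with a two-finger parallel gripper is mounted at the origin on a cart in front of the work surface, level with it; the furniture and walls round the work are solid. World frame = base frame: x ahead of the robot, y to its left, z up, the work surface at z = 0. Lengths are in m, angles in rad, forces in N, time in s.
With the tool pointing down it reaches from about 0.425 to 0.925 m from the base axis. Payload 6.8 kg.
Tool frame: the origin (TCP) lies midway between the tips of the shut fingers; the grasp point (between the pads) lies 19 mm behind it (r.grip_depth is the distance from the TCP to the grasp point, in m); z points along the fingers, y is the line along which they close (so a half turn about z gives the same grasp; the last joint's range is limited). The gripper opens to 85 mm and grips with 20 to 120 N. Pads are 22 mm wide; open, the fingers measure 114 mm over their backs; the gripper's body (76 mm by 85 mm) begins 54 mm behind the grasp point. The pads swing forward as they close: fully open they stand 13 mm farther back than shut.
Start: joints at [-1.218, 0.477, 0.022, 1.555, -0.011, 1.109, -0.083], TCP at [0.3, 0.605, 0.231] pointing down, gripper open.
Joint ranges: [-2.96, 2.96], [-0.34, 2.1], [-1.41, 1.46], [0.24, 2.44], [-1.37, 4.51], [0.17, 1.92], [-2.96, 2.96]. Speed limits (rad/s): [2.39, 2.39, 3.14, 3.14, 3.14, 3.14, 3.14].

### API

Orientations are given as a rotation vector (axis times angle).
In Python, from bench import telemetry, grab_frame, calibration, order, silhouettes, r gives the robot as it stands.
- The arm moves only by the tool apply_moves, never from a script. Its argument "moves" is a list of rows, each a list of 7 numbers: the turn, a rotation vector about the tool's x, y, z scaled (see below), then the shift along the tool's x, y, z scaled (see below), then the opening, from -1 (shut) to 1 (fully open). A call has exactly 8 rows; each row shifts and turns the commanded pose from where the row before left it, along the tool's axes as they then stand; what a row does not reach is not made up. The controller multiplies each number of a shift by 1000 mm and each number of a turn by 6 degrees. A row lasts 1/12 s, in which the tool goes at most 41.7 mm and 7.16 degrees, less where a joint would pass 70% of its speed; a pose out of reach is approached as far as the arm can. A call with a number of a shift or a turn outside -1 to 1 is refused whole. A call with a gripper value outside its range is refused whole. The fingers move at their own pace and stop on an object; "grip_force" is the grip in N (left out, the last holds). Time passes only in rows, so rows that do not move let the fingers close, or fill a call up. It gives the time, the measured TCP pose, the force, the opening and the grip force at its end, in the units of the state.
- telemetry.get_obs(): the state, without advancing time (a new reading comes with each control period).
- grab_frame(name): name is "scene" or "side" or "wrist"; returns the picture (480x640x3 uint8, blue, green, red); there is no depth.
- calibration(name): a dict with "fx", "fy", "cx", "cy" (pixels), "k1" (the pictures are not rectified: a ray, as slopes to the right and down, at radius r is drawn at 1 + k1 r^2 times it, then the intrinsics apply), "world_from_camera" (4x4, takes a point from camera to world coordinates); the wrist camera has in their place "mount" (4x4, takes a point from camera to tool coordinates, whose origin is the TCP and whose axes are the flange's). Camera axes: x right, y down, z forward; pixel columns grow to the right and rows downward; lengths in m; the calibration is good to about 2 mm. A picture is of the moment at which its call begins: read the wrist's pose just before it. calibration takes no time and is no camera call.
- order.hand_in(): hands the job in; it is judged then, once.
Trained networks look in the newest picture that a camera, given by its name, has taken for a name from the list of things; names that differ only in an ending like _2 or _b are one class to them, and where a whole thing is asked for, a point or a joint stands for the part that bears it (a point fixed in the world has none). Each returns a list of dicts, best first, with "p" (0 to 1); they miss things now and then, are a little off and sometimes report something else, mostly with a low value. They report only what shows in the picture. A call takes as long as a camera call.
- silhouettes(thing, camera): "mask" (480x640 bool, what is visible of it) and "extent" ([centre column, centre row, width, height] in pixels, round what is visible of it).
The state is a dict: "clock": time; "joints": joint angles; "qvel": joint speeds; "tau": joint torques, N m; "tcp_pos": TCP position; "orientation": TCP orientation; "contact_force": force on the tool from outside, world axes, zero at the start; "moment": the same for the moment, N m; "grip_width": finger opening in m; "gripper_force": force on a finger pad.
Only numpy, scipy, OpenCV 4.12 (cv2) and the standard library are available. Lean on these libraries where they do the work, as an engineer would, in place of code of your own. Each camera call takes 0.05 s, during which the arm holds its last target. There are 200 camera calls.

### The job

The coffee machine's drip tray and its steel grille have been washed and left on the worktop. Seat the grille flat on the tray's two pins with its finger lip at the tray's pull-tab end, then slide the tray, tab outwards, fully home into the machine's bay under the coffee outlets. Leave everything else where it stands.

Things in the scene. Friction and masses are not known exactly. Their poses are not given: they have to be found in the camera images.
- machine: White pod coffee machine, fixed, 0.27 m high, 170 mm wide. Origin on the worktop, directly below where the tray's centre must be when home; x points into the machine, y to its left for someone facing it, z up. Its bay is open in front (-x) and has no floor: the tray slides on the worktop between two guide arms up to the back stop at x = +64 mm. The column stands behind the stop.
- bay_mouth (a point): point on the worktop in the middle of the bay's mouth (machine x = -60 mm), axes as the machine's. The guide arms' inner faces lie at y = +-61 mm from machine x = -50 mm to the stop; their front ends are rounded (radius 12 mm, to x = -62 mm, 48 mm high)
- bay_lip (a point): point on the bay's centre line at machine x = -43 mm, 44 mm above the worktop: the front and underside of the inward lips of the guide arms. The lips (y = +-48 mm and outwards, top 52 mm high) overhang the edges of tray and grille, so the grille cannot be put on once the tray is in
- outlets (a point): tips of the coffee outlets, machine x = +30 mm, 148 mm above the worktop; the machine's head above them overhangs the bay from machine x = +9 mm backwards
- tray: Loose grey plastic drip tray, open-topped, 124 mm (x) by 116 mm (y), rim 32 mm high, about 0.3 kg. Origin at the centre of its underside; its +x end goes into the machine first, a pull tab sticks out of its -x (front) end. It can be slid along the worktop by the tab.
- tray_tab (a point): grip point inside the tray's pull tab, at tray x = -82 mm, y = 0, 20 mm above the tray's underside. The tab is 28 mm wide (y; pinch across it), 27 mm high and reaches from x = -62 to -96 mm
- tray_seat (a point): point in the tray at x = y = 0, at rim height 32 mm: the grille's origin lies here, with equal axes, when seated. Two upright steel pins, 7 mm thick with round tops, stand at tray x = -20 mm, y = +-46 mm on bosses level with the rim and rise 9 mm above it
- grille: Loose flat steel grille, 118 mm (x) by 112 mm (y), 5 mm thick, 0.13 kg. Origin at the centre of its underside, z up. Two square holes 12 to 14 mm wide at x = -20 mm, y = +-46 mm drop over the tray's pins. An upright finger lip stands on it at x = -44 mm: 8 mm thick (x), 46 mm wide (y), top 21 mm above the underside.
- grille_lip (a point): grip point in the middle of the grille's finger lip, x = -44 mm, y = 0, 14 mm above the grille's underside; pinch across x (8 mm)
- mug: bystander: blue and white mug, 92 mm high, at the right; origin under its body
- soap_green: bystander: soap bottle with pump, green soap, 189 mm high, in front of the sink
- salt_mill: bystander: salt shaker, 44 mm thick, 90 mm high, beside the soap bottle
- spoon: bystander: spoon, 188 mm long, lying at the right
- lemon: bystander: lemon, 71 mm long, 51 mm high, near the sink's left front corner

How it is judged:
On the way, in this order (a step that is already met when the one before it is completed fails the run):
1. the grille is seated flat on the tray's pins, lip at the tab end (distance between grille and tray_seat below 0.007 m and angle between the z axis of grille and the z axis of tray, either way round below 0.04 rad and x of grille_lip in the frame of tray below -0.03 m), for 0.2 s.
2. the tray is home in the bay with the grille seated (all of step 1 and x of tray in the frame of machine between -0.006 and 0.01 m and y of tray in the frame of machine between -0.006 and 0.006 m and z of tray in the frame of machine below 0.004 m and angle between the x axis of tray and the x axis of machine, either way round below 0.06 rad and angle between tray's own z axis and vertical below 0.04 rad), for 0.2 s.
At the end, for the whole second after the job is handed in: The tray stands on the worktop in the machine's bay, square, within 6 mm of the back stop position and of the centre line, tab outwards; the grille lies flat on its rim over both pins (origin within 7 mm of tray_seat, within 0.04 rad of parallel), lip at the tab end; both at rest (all of step 2 and linear speed of each of tray, grille below 0.01 m/s); the robot touches nothing.
It fails at once if the mug, soap bottle, salt shaker, spoon or lemon is moved more than 40 mm (distance of any of mug, soap_green, salt_mill, spoon, lemon from where it was at the start of the episode above 0.04 m).
It also fails if it takes over 72 s, if anything falls off the work surface, if the arm or the gripper's body presses on something with over 40 N, if the wrist force passes 120 N, or if a joint passes its speed limit or range.

## Working session

There is one attempt and no reset: what is moved stays moved. The work goes in short steps, Python scripts to look and compute and a tool call to move; the robot and the scene stay as the last step left them, time stands still between calls to the robot, and variables do not carry over. Pictures are saved under pics/ and viewed, at most 10 in all, crops included, and the job is handed in when it is done.

Besides the shell and the picture viewer there is one more tool, called after ">>>" as name(argument=value, ...), one argument or row to a line, values as JSON. apply_moves: Moves the arm, as the interface text tells. Its arguments: {"type":"object","properties":{"moves":{"type":"array"},"grip_force":{"type":"number"}},"required":["moves"]}

```bash
ls; mkdir -p pics; python3 - <<'E'
from bench import telemetry, grab_frame, calibration, silhouettes, r
import cv2,numpy as np
np.set_printoptions(precision=4,suppress=True)
o=telemetry.get_obs(); print({k:o[k] for k in('clock','tcp_pos','orientation','grip_width')})
for c in('scene','side','wrist'):
    print(c,calibration(c))
ims=[grab_frame(c) for c in('scene','side')]
for c,i in zip(('scene','side'),ims): cv2.imwrite(f'pics/{c}0.png',i)
for c in('scene','side'):
    for t in('tray','grille','machine','tray_tab','grille_lip'):
        for d in silhouettes(t,c)[:2]: print(c,t,round(d['p'],2),d['extent'],d['mask'].sum())
print(r.grip_depth)
E
```

```text
pics
{'clock': 0.0, 'tcp_pos': array([0.2999, 0.6041, 0.2303]), 'orientation': array([-0.7174, -3.0583,  0.0029]), 'grip_width': 0.0852612679955225}
scene {'fx': 586.4088315875094, 'fy': 586.4088315875094, 'cx': 314.9181095785734, 'cy': 237.75700010350343, 'k1': -0.07870449551365333, 'world_from_camera': array([[ 0.8388, -0.4073,  0.3612,  0.0112],
       [-0.5444, -0.6256,  0.5588, -0.8377],
       [-0.0016, -0.6654, -0.7465,  1.1381],
       [ 0.    ,  0.    ,  0.    ,  1.    ]])}
side {'fx': 572.9404936319206, 'fy': 572.9404936319206, 'cx': 319.3064562613898, 'cy': 249.4308514694551, 'k1': -0.07371987556605349, 'world_from_camera': array([[ 0.529 , -0.6791,  0.5089, -0.3401],
       [-0.8485, -0.413 ,  0.3309, -0.6505],
       [-0.0145, -0.6068, -0.7947,  1.5147],
       [ 0.    ,  0.    ,  0.    ,  1.    ]])}
wrist {'fx': 347.7155917005899, 'fy': 347.7155917005899, 'cx': 315.3029447387697, 'cy': 238.77582242983954, 'k1': 0.01886355219910911, 'mount': array([[ 0.0005, -0.9637, -0.267 ,  0.0666],
       [ 1.    ,  0.0005, -0.0001,  0.0001],
       [ 0.0003, -0.267 ,  0.9637, -0.143 ],
       [ 0.    ,  0.    ,  0.    ,  1.    ]])}
scene tray 0.96 [393.0, 342.0, 74.3, 69.2] 3275
scene grille 0.81 [304.9, 254.2, 61.5, 44.9] 1557
scene grille 0.43 [470.5, 368.6, 45.7, 63.5] 1808
scene machine 0.89 [258.2, 116.0, 68.9, 131.4] 6537
scene tray_tab 0.94 [394.5, 342.5, 72.3, 66.7] 3118
scene grille_lip 0.94 [307.0, 256.6, 61.7, 48.1] 1579
side tray 0.75 [392.8, 317.1, 43.5, 50.2] 1608
side grille 0.63 [300.0, 273.7, 45.0, 41.4] 1051
side machine 0.7 [210.6, 177.2, 79.1, 118.1] 4665
side tray_tab 0.58 [393.4, 317.9, 42.3, 52.1] 1665
side grille_lip 0.98 [301.7, 278.2, 45.0, 39.6] 1020
0.0187
```

```bash
python3 - <<'E'
import cv2
a=cv2.imread('pics/scene0.png')
cv2.imwrite('pics/scene0c.png',cv2.resize(a[30:430,150:550],(800,600)[:1]*1 and (600,600),interpolation=cv2.INTER_CUBIC))
b=cv2.imread('pics/side0.png')
cv2.imwrite('pics/side0c.png',cv2.resize(b[100:400,130:530],(800,600),interpolation=cv2.INTER_CUBIC))
E
```

```text
(no output)
```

View pics/scene0c.png

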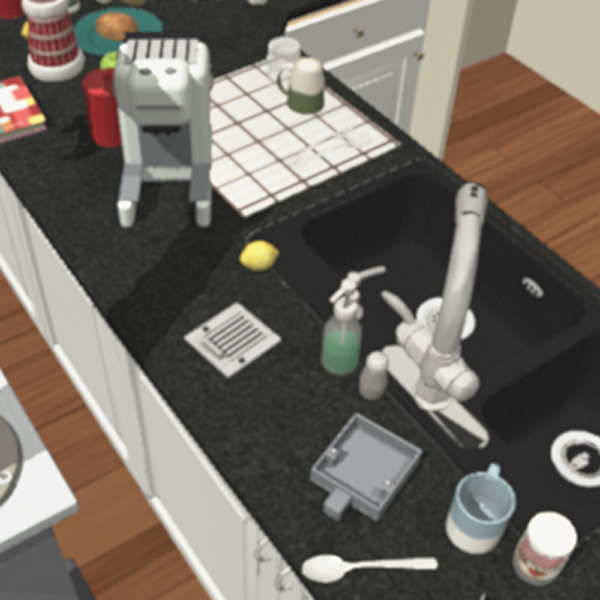

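View pics/side0c.png

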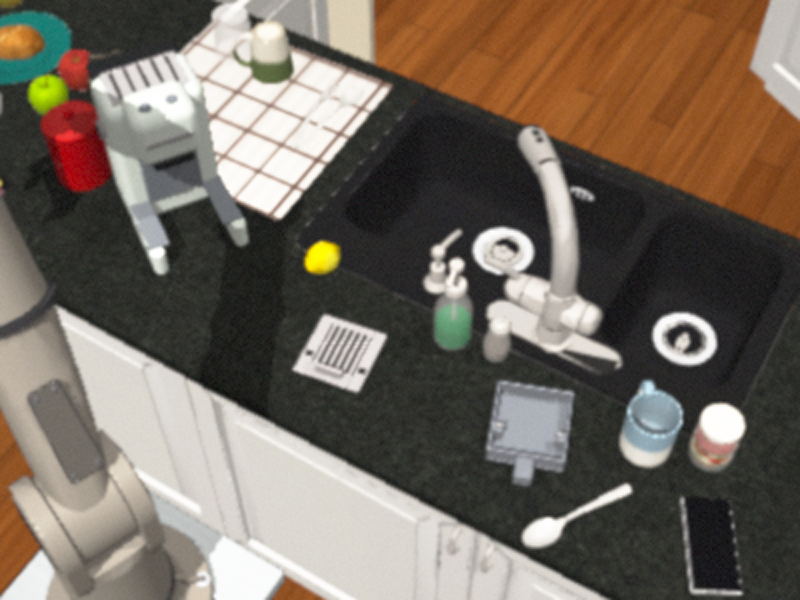

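```bash
cat > h.py <<'E'
from bench import telemetry, grab_frame, calibration, silhouettes, r
import cv2,numpy as np
from scipy.spatial.transform import Rotation as R
from scipy.optimize import minimize
np.set_printoptions(precision=4,suppress=True)
def cam(name,obs=None):
    c=calibration(name)
    if name=='wrist':
        T=np.eye(4);T[:3,:3]=R.from_rotvec(obs['orientation']).as_matrix();T[:3,3]=obs['tcp_pos'];c['world_from_camera']=T@c['mount']
    return c
def proj(c,P):
    P=np.atleast_2d(P);W=np.linalg.inv(c['world_from_camera']);q=P@W[:3,:3].T+W[:3,3]
    s=q[:,:2]/q[:,2:];s=s*(1+c['k1']*(s**2).sum(1,keepdims=True))
    return s*c['fx']+[c['cx'],c['cy']]
def onplane(c,px,z):
    d=(np.atleast_2d(px)-[c['cx'],c['cy']])/c['fx'];s=d.copy()
    for _ in range(10): s=d/(1+c['k1']*(s**2).sum(1,keepdims=True))
    T=c['world_from_camera'];v=np.c_[s,np.ones(len(s))]@T[:3,:3].T;o=T[:3,3]
    return o+v*((z-o[2])/v[:,2])[:,None]
def box(x0,x1,y0,y1,z0,z1): return np.array([[x,y,z] for x in(x0,x1) for y in(y0,y1) for z in(z0,z1)])
M={'tray':[box(-.062,.062,-.058,.058,0,.032),box(-.096,-.062,-.014,.014,0,.027)],
   'grille':[box(-.059,.059,-.056,.056,0,.005),box(-.048,-.040,-.023,.023,.005,.021)]}
def pose(p,P,z=0): 
    c,s=np.cos(p[2]),np.sin(p[2]);return P@np.array([[c,s,0],[-s,c,0],[0,0,1]])+[p[0],p[1],z]
def render(c,name,p,z=0,S=4):
    m=np.zeros((480*S,640*S),np.uint8)
    for b in M[name]:
        q=np.clip(proj(c,pose(p,b,z)),-200,900);cv2.fillConvexPoly(m,cv2.convexHull((q*S+S/2-.5).round().astype(np.int32)),1)
    return cv2.resize(m*255,(640,480),interpolation=cv2.INTER_AREA)/255.
def fit(name,views,p0s,z=0):
    best=None
    for p0 in p0s:
        def f(u):
            p=[u[0]/100,u[1]/100,u[2]/5];e=0
            for c,m in views:
                d=render(c,name,p,z);e+=1-np.minimum(d,m).sum()/np.maximum(d,m).sum()
            return e
        u0=np.array([p0[0]*100,p0[1]*100,p0[2]*5])
        q=minimize(f,u0,method='Nelder-Mead',options=dict(initial_simplex=u0+np.r_[np.zeros((1,3)),np.eye(3)],maxiter=120,xatol=.01))
        if best is None or q.fun<best[1]: best=([q.x[0]/100,q.x[1]/100,q.x[2]/5],q.fun)
        print(name,np.round([q.x[0]/100,q.x[1]/100,q.x[2]/5],4),round(q.fun,3))
    return best
E
python3 - <<'E'
from h import *
C={c:cam(c) for c in('scene','side')}
for c in C: grab_frame(c)
for n in('tray','grille'):
    v=[];
    for c in C:
        d=silhouettes(n,c)[0];v.append((C[c],d['mask'].astype(float)))
        p=onplane(C[c],[d['extent'][:2]],.015)[0];print(n,c,p)
    fit(n,v,[(p[0],p[1],a) for a in((0.,.6,1.2) if n=='tray' else (0,.8,1.6,2.4,3.2,4,4.8,5.6))])
# machine arm ends (crop clicks)
s=np.array([[126,222],[203,221]])/1.5+[150,30]; print(onplane(C['scene'],s,0))
s=np.array([[160,270],[240,243]])/2+[130,100]; print(onplane(C['side'],s,0))
for n in('mug','soap_green','salt_mill','spoon','lemon'):
    d=silhouettes(n,'scene')
    if d:
        e=d[0]['extent'];print(n,onplane(C['scene'],[[e[0],e[1]+e[3]/2-5]],0))
E
```

```text
tray scene [ 0.5333 -0.3483  0.015 ]
tray side [ 0.519  -0.3545  0.015 ]
tray [ 0.5351 -0.35    0.3479] 0.106
tray [ 0.5349 -0.3494  0.3593] 0.102
tray [ 0.5353 -0.3496  0.3563] 0.102
grille scene [ 0.4989 -0.0272  0.015 ]
grille side [ 0.502  -0.0334  0.015 ]
grille [ 0.5059 -0.0238  0.1591] 0.188
grille [ 0.5056 -0.0234  0.1562] 0.186
grille [ 0.5052 -0.0227  1.7188] 0.279
grille [ 0.5056 -0.0227  1.7057] 0.283
grille [ 0.5051 -0.0234  3.2936] 0.188
grille [ 0.5051 -0.0219  4.8706] 0.28
grille [ 0.5052 -0.0241  4.8634] 0.284
grille [ 0.5058 -0.0238  6.4354] 0.185
[[0.4924 0.3335 0.    ]
 [0.6172 0.2552 0.    ]]
[[0.4885 0.3318 0.    ]
 [0.6084 0.25   0.    ]]
soap_green [[ 0.6285 -0.1631  0.    ]]
salt_mill [[ 0.638  -0.2453  0.    ]]
spoon [[ 0.4322 -0.4886  0.    ]]
lemon [[0.6424 0.1048 0.    ]]
```

```bash
cat >> h.py <<'E'
def down(yaw): # tool y axis at this world yaw, z down
    y=np.array([np.cos(yaw),np.sin(yaw),0]);x=np.array([-y[1],y[0],0]);return np.c_[x,y,[0,0,-1.]]
def plan(way,g,n=None,start=None):
    """way: list of (pos,yawdeg); prints rows of 8 per call"""
    o=telemetry.get_obs() ;p=np.array(o['tcp_pos']);Q=R.from_rotvec(o['orientation'])
    if start: p=np.array(start[0],float);Q=R.from_matrix(down(np.radians(start[1])))
    rows=[]
    for k,(t,yaw) in enumerate(way):
        T=R.from_matrix(down(np.radians(yaw)));rel=(Q.inv()*T).as_rotvec();t=np.array(t,float)
        m=n[k] if n else int(max(np.ceil(np.linalg.norm(t-p)/.040),np.ceil(np.degrees(np.linalg.norm(rel))/5.9),1))
        for i in range(m):
            s=Q.as_matrix().T@((t-p)/(m-i)); d=(Q.inv()*T).as_rotvec()/(m-i)
            d=np.round(np.degrees(d)/6,3);s=np.round(s,4)
            rows.append([*d,*s,g]); p=p+Q.as_matrix()@s; Q=Q*R.from_rotvec(np.radians(d*6))
    while len(rows)%8: rows.append([0]*6+[g])
    for i in range(0,len(rows),8): print('['+',\n'.join('['+','.join(f'{v:g}' for v in w)+']' for w in rows[i:i+8])+']\n')
E
python3 -c "
from h import *
plan([((.50,-.03,.24),9)],1)"
```

```text
[[0,-0,0.535,-0.0271,-0.0282,-0.0005,1],
[0,-0,0.535,-0.0287,-0.0266,-0.0005,1],
[0,-0,0.535,-0.0301,-0.025,-0.0005,1],
[0,-0,0.535,-0.0315,-0.0233,-0.0005,1],
[0,-0,0.535,-0.0327,-0.0215,-0.0005,1],
[0,-0,0.535,-0.0339,-0.0196,-0.0005,1],
[0,-0,0.535,-0.0349,-0.0177,-0.0005,1],
[0,-0,0.535,-0.0358,-0.0157,-0.0005,1]]

[[0,-0,0.535,-0.0367,-0.0137,-0.0005,1],
[0,-0,0.536,-0.0374,-0.0116,-0.0005,1],
[0,-0,0.535,-0.038,-0.0095,-0.0005,1],
[0,-0,0.536,-0.0384,-0.0073,-0.0005,1],
[0,-0,0.535,-0.0388,-0.0052,-0.0005,1],
[0,-0,0.536,-0.039,-0.003,-0.0006,1],
[0,-0,0.535,-0.0391,-0.0008,-0.0005,1],
[0,-0,0.536,-0.0391,0.0015,-0.0006,1]]

[[0,-0,0.535,-0.039,0.0036,-0.0005,1],
[0,0,0,0,0,0,1],
[0,0,0,0,0,0,1],
[0,0,0,0,0,0,1],
[0,0,0,0,0,0,1],
[0,0,0,0,0,0,1],
[0,0,0,0,0,0,1],
[0,0,0,0,0,0,1]]
```

>>> apply_moves(
  moves=[
    [0,0,0.54,-0.027,-0.028,0,1],
    [0,0,0.54,-0.029,-0.027,0,1],
    [0,0,0.54,-0.03,-0.025,0,1],
    [0,0,0.54,-0.031,-0.023,0,1],
    [0,0,0.54,-0.033,-0.021,0,1],
    [0,0,0.54,-0.034,-0.02,0,1],
    [0,0,0.54,-0.035,-0.018,0,1],
    [0,0,0.54,-0.036,-0.016,0,1],
  ],
)

```text
clock: 1.82
tcp_pos: [0.3938, 0.3035, 0.2316]
orientation: [1.389, 2.818, 0.001]
contact_force: [0.5, 0.3, -0.8]
grip_width: 0.0854
gripper_force: 0.0
```

>>> apply_moves(
  moves=[
    [0,0,0.54,-0.037,-0.014,0,1],
    [0,0,0.54,-0.037,-0.012,0,1],
    [0,0,0.54,-0.038,-0.01,0,1],
    [0,0,0.54,-0.038,-0.007,0,1],
    [0,0,0.54,-0.039,-0.005,0,1],
    [0,0,0.54,-0.039,-0.003,0,1],
    [0,0,0.54,-0.039,-0.001,0,1],
    [0,0,0.54,-0.039,0.001,0,1],
  ],
)

```text
clock: 2.48
tcp_pos: [0.4847, 0.0042, 0.2318]
orientation: [1.985, 2.434, 0.002]
contact_force: [0.6, 1.1, 0.1]
grip_width: 0.0848
gripper_force: 0.0
```

```bash
cat > look.py <<'E'
from h import *
import sys
def wl(names,pic=None):
    o=telemetry.get_obs();im=grab_frame('wrist');c=cam('wrist',o)
    print(o['clock'],o['tcp_pos'],'tooly yaw',np.degrees(np.arctan2(*R.from_rotvec(o['orientation']).as_matrix()[[1,0],1])))
    if pic: cv2.imwrite(f'pics/{pic}.png',im)
    return im,c,{n:silhouettes(n,'wrist') for n in names}
E
python3 - <<'E'
from look import *
im,c,S=wl(['grille','tray','machine','grille_lip'],'w1')
for n in S:
    for d in S[n][:2]: print(n,d['p'],d['extent'])
v=[(c,S['grille'][0]['mask'].astype(float))]
b=fit('grille',v,[(.505,-.023,.157),(.505,-.023,3.3)])
print('lip',proj(c,pose(b[0],np.array([[-.044,-.023,.021],[-.044,.023,.021],[-.02,.046,.005],[-.02,-.046,.005]]))))
plan([((.50,-.03,.24),9)],1)
E
```

```text
2.4833 [0.4847 0.0042 0.2318] tooly yaw 11.607041829871173
grille 0.95 [330.6, 233.2, 110.5, 106.9]
grille_lip 0.62 [329.4, 232.6, 111.5, 99.1]
grille [ 0.5066 -0.0232  0.1563] 0.225
grille [ 0.5065 -0.0231  3.3036] 0.225
lip [[287.0984 257.8844]
 [288.2113 215.804 ]
 [312.436  192.5824]
 [308.8287 273.5264]]
[[0,-0.002,0.231,-0.0194,0.004,-0.0044,1],
[0,-0.002,0.23,-0.0193,0.0044,-0.0043,1],
[0,0,0,0,0,0,1],
[0,0,0,0,0,0,1],
[0,0,0,0,0,0,1],
[0,0,0,0,0,0,1],
[0,0,0,0,0,0,1],
[0,0,0,0,0,0,1]]
```

View pics/w1.png

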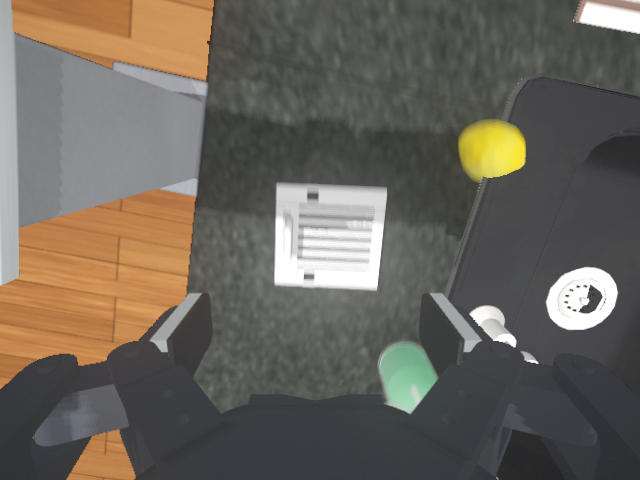

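```bash
python3 -c "
from h import *
plan([((.463,-.030,.08),8.95),((.463,-.030,.008),8.95)],-.3,n=[7,4])"
```

```text
[[0,-0.001,0.067,-0.0045,-0.004,0.0216,-0.3],
[0,-0.001,0.067,-0.0045,-0.004,0.0216,-0.3],
[0,-0,0.067,-0.0045,-0.004,0.0216,-0.3],
[0,-0.001,0.067,-0.0046,-0.0039,0.0216,-0.3],
[0,-0,0.067,-0.0046,-0.0039,0.0216,-0.3],
[0,-0.001,0.067,-0.0046,-0.0039,0.0217,-0.3],
[0,-0,0.068,-0.0046,-0.0039,0.0216,-0.3],
[0,-0,-0,-0,-0,0.018,-0.3]]

[[0,-0,-0,-0,-0,0.018,-0.3],
[0,-0,-0,-0,-0,0.018,-0.3],
[0,-0,-0,-0,-0,0.018,-0.3],
[0,0,0,0,0,0,-0.3],
[0,0,0,0,0,0,-0.3],
[0,0,0,0,0,0,-0.3],
[0,0,0,0,0,0,-0.3],
[0,0,0,0,0,0,-0.3]]
```

>>> apply_moves(
  moves=[
    [0,0,0.067,-0.0045,-0.004,0.0216,-0.3],
    [0,0,0.067,-0.0045,-0.004,0.0216,-0.3],
    [0,0,0.067,-0.0045,-0.004,0.0216,-0.3],
    [0,0,0.067,-0.0046,-0.0039,0.0216,-0.3],
    [0,0,0.067,-0.0046,-0.0039,0.0216,-0.3],
    [0,0,0.067,-0.0046,-0.0039,0.0217,-0.3],
    [0,0,0.067,-0.0046,-0.0039,0.0216,-0.3],
    [0,0,0,0,0,0,-0.3],
  ],
)

```text
clock: 3.4
tcp_pos: [0.4598, -0.0295, 0.077]
orientation: [-2.036, -2.386, 0.007]
contact_force: [-0.2, 0.2, 0.1]
grip_width: 0.0299
gripper_force: 0.0
```

```bash
python3 - <<'E'
from look import *
im,c,S=wl(['grille'],'w2')
for d in S['grille'][:1]: print(d['p'],d['extent'])
fit('grille',[(c,S['grille'][0]['mask'].astype(float))],[(.505,-.023,.157)])
print(telemetry.get_obs()['grip_width'])
plan([((.463,-.030,.008),8.95)],-.3,n=[5])
E
```

```text
3.4 [ 0.4598 -0.0295  0.077 ] tooly yaw 9.061575501976805
0.91 [393.1, 246.3, 192.0, 167.7]
grille [ 0.5063 -0.0236  0.1564] 0.242
0.02992482260480042
[[-0.003,-0.001,0.004,-0.0002,0.0001,0.0144,-0.3],
[-0.003,-0.001,0.003,-0.0002,0,0.0144,-0.3],
[-0.003,-0.001,0.004,-0.0001,0.0001,0.0144,-0.3],
[-0.003,-0.001,0.003,-0.0002,0,0.0144,-0.3],
[-0.003,-0.001,0.004,-0.0001,0,0.0143,-0.3],
[0,0,0,0,0,0,-0.3],
[0,0,0,0,0,0,-0.3],
[0,0,0,0,0,0,-0.3]]
```

View pics/w2.png

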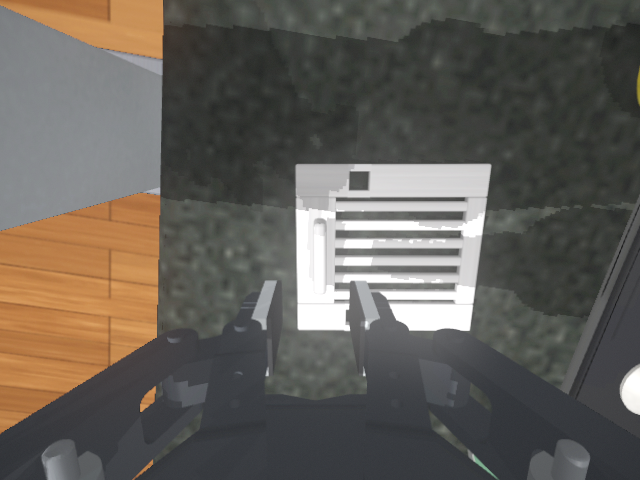

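>>> apply_moves(
  moves=[
    [0,0,0,0,0,0.0144,-0.3],
    [0,0,0,0,0,0.0144,-0.3],
    [0,0,0,0,0,0.0144,-0.3],
    [0,0,0,0,0,0.0144,-0.3],
    [0,0,0,0,0,0.0144,-0.3],
    [0,0,0,0,0,0,-0.3],
    [0,0,0,0,0,0,-1],
    [0,0,0,0,0,0,-1],
  ],
  grip_force=60,
)

```text
clock: 4.17
tcp_pos: [0.4643, -0.0298, 0.0093]
orientation: [2.04, 2.388, 0.003]
contact_force: [-2.5, 0.8, 19.2]
grip_width: 0.0068
gripper_force: 35.1
```

>>> apply_moves(
  moves=[
    [0,0,0,0,0,0,-1],
    [0,0,0,0,0,0,-1],
    [0,0,0,0,0,0,-1],
    [0,0,0,0,0,-0.02,-1],
    [0,0,0,0,0,-0.03,-1],
    [0,0,0,0,0,-0.04,-1],
    [0,0,0,0,0,-0.04,-1],
    [0,0,0,0,0,-0.03,-1],
  ],
)

```text
clock: 4.83
tcp_pos: [0.4636, -0.0308, 0.1714]
orientation: [2.041, 2.386, 0.003]
contact_force: [1.4, 0.5, -1.0]
grip_width: 0.0059
gripper_force: 59.5
```

```bash
cat >> h.py <<'E'
def wcam(pos,yawdeg): return cam('wrist',dict(tcp_pos=np.array(pos),orientation=R.from_matrix(down(np.radians(yawdeg))).as_rotvec()))
E
python3 - <<'E'
from h import *
o=telemetry.get_obs();print(o['tcp_pos'])
T=(.535,-.35,.355)
G=np.array([[0.06,-.02,-.01],[-.06,-.02,-.01],[0.06,.11,-.01],[-.06,.11,-.01]])
for pos,yaw in [((.60,-.2,.27),20),((.62,-.2,.25),0),((.62,-.2,.25),45),((.5,-.2,.25),70),((.5,-.2,.25),90),((.60,-.25,.25),80)]:
    c=wcam(pos,yaw)
    print(pos,yaw,'tray',proj(c,pose(T,box(-.062,.062,-.058,.058,.032,.032)[::2]))[:, :].round().tolist(),'tab',proj(c,pose(T,np.array([[-.09,0,.02]]))).round().tolist())
print('grille',proj(c,np.array(pos)+G@down(np.radians(yaw)).T).round().tolist())
# grille in hand from scene, side
C={c:cam(c) for c in('scene','side')};v=[]
for k in C:
    grab_frame(k);d=silhouettes('grille',k)
    if d: print(k,d[0]['p'],d[0]['extent']);v.append((C[k],d[0]['mask'].astype(float)))
for z in (.155,.160,.165,.17): fit('grille',v,[(.507,-.024,.157)],z=z)
E
```

```text
[ 0.4636 -0.0308  0.1714]
(0.6, -0.2, 0.27) 20 tray [[174.0, 347.0], [163.0, 258.0], [274.0, 346.0], [271.0, 257.0]] tab [[150.0, 300.0]]
(0.62, -0.2, 0.25) 0 tray [[214.0, 391.0], [171.0, 310.0], [309.0, 360.0], [272.0, 274.0]] tab [[175.0, 353.0]]
(0.62, -0.2, 0.25) 45 tray [[90.0, 274.0], [120.0, 177.0], [197.0, 316.0], [234.0, 226.0]] tab [[85.0, 214.0]]
(0.5, -0.2, 0.25) 70 tray [[121.0, 275.0], [195.0, 208.0], [201.0, 350.0], [275.0, 291.0]] tab [[143.0, 220.0]]
(0.5, -0.2, 0.25) 90 tray [[98.0, 205.0], [199.0, 166.0], [153.0, 307.0], [248.0, 274.0]] tab [[140.0, 159.0]]
(0.6, -0.25, 0.25) 80 tray [[121.0, 138.0], [218.0, 73.0], [195.0, 242.0], [287.0, 187.0]] tab [[156.0, 81.0]]
grille [[260.0, 162.0], [270.0, 426.0], [611.0, 161.0], [553.0, 428.0]]
scene 0.6 [304.7, 208.4, 66.6, 49.2]
side 0.56 [297.9, 247.0, 45.8, 35.6]
grille [ 0.5126 -0.021   0.1636] 0.77
grille [ 0.5096 -0.0245  0.1569] 0.774
grille [ 0.5071 -0.0268  0.1492] 0.777
grille [ 0.5041 -0.0297  0.1644] 0.787
```

```bash
python3 - <<'E'
from h import *
c=wcam((.52,-.2,.26),72)
print(proj(c,pose((.535,-.35,.355),box(-.062,.062,-.058,.058,.032,.032)[::2])).round().tolist())
plan([((.52,-.2,.26),72)],-1)
E
```

```text
[[114.0, 249.0], [191.0, 184.0], [192.0, 328.0], [267.0, 271.0]]
[[0.003,0.001,-0.955,-0.0161,0.0027,-0.0083,-1],
[0.003,0,-0.955,-0.0162,0.0011,-0.0083,-1],
[0.002,0.001,-0.955,-0.0163,-0.0006,-0.0083,-1],
[0.003,0,-0.955,-0.0161,-0.0022,-0.0083,-1],
[0.002,0.001,-0.955,-0.0158,-0.0038,-0.0083,-1],
[0.003,0,-0.955,-0.0154,-0.0053,-0.0083,-1],
[0.002,0.001,-0.955,-0.0148,-0.0069,-0.0083,-1],
[0.003,0,-0.955,-0.014,-0.0083,-0.0083,-1]]

[[0.002,0.001,-0.955,-0.0131,-0.0097,-0.0082,-1],
[0.003,0,-0.955,-0.0121,-0.0109,-0.0083,-1],
[0.002,0.001,-0.955,-0.011,-0.012,-0.0082,-1],
[0,0,0,0,0,0,-1],
[0,0,0,0,0,0,-1],
[0,0,0,0,0,0,-1],
[0,0,0,0,0,0,-1],
[0,0,0,0,0,0,-1]]
```

>>> apply_moves(
  moves=[
    [0.003,0,-0.955,-0.016,0.003,-0.008,-1],
    [0.003,0,-0.955,-0.016,0.001,-0.008,-1],
    [0.002,0,-0.955,-0.016,-0.001,-0.008,-1],
    [0.003,0,-0.955,-0.016,-0.002,-0.008,-1],
    [0.002,0,-0.955,-0.016,-0.004,-0.008,-1],
    [0.003,0,-0.955,-0.015,-0.005,-0.008,-1],
    [0.002,0,-0.955,-0.015,-0.007,-0.008,-1],
    [0.003,0,-0.955,-0.014,-0.008,-0.008,-1],
  ],
)

```text
clock: 5.7
tcp_pos: [0.5031, -0.1537, 0.2304]
orientation: [-0.942, -2.992, 0.004]
contact_force: [0.2, 0.1, -0.8]
grip_width: 0.0059
gripper_force: 59.5
```

>>> apply_moves(
  moves=[
    [0.002,0,-0.955,-0.013,-0.01,-0.008,-1],
    [0.003,0,-0.955,-0.012,-0.011,-0.008,-1],
    [0.002,0,-0.955,-0.011,-0.012,-0.008,-1],
    [0,0,0,0,0,0,-1],
    [0,0,0,0,0,0,-1],
    [0,0,0,0,0,0,-1],
    [0,0,0,0,0,0,-1],
    [0,0,0,0,0,0,-1],
  ],
)

```text
clock: 6.37
tcp_pos: [0.519, -0.1984, 0.2551]
orientation: [-0.491, -3.099, 0.003]
contact_force: [-0.0, -0.1, -1.2]
grip_width: 0.006
gripper_force: 59.6
```

```bash
python3 - <<'E'
from look import *
im,c,S=wl(['tray','grille'],'w3')
for n in S: print(n,[(d['p'],d['extent']) for d in S[n][:2]])
vw=[(c,S['tray'][0]['mask'].astype(float))]
b,_=fit('tray',vw,[(.535,-.35,.355)])
C={k:cam(k) for k in('scene','side')};v=[]
for k in C:
    grab_frame(k);d=silhouettes('tray',k)
    if d: v.append((C[k],d[0]['mask'].astype(float)))
fit('tray',v,[(.535,-.35,.355)])
fit('tray',v+vw,[(.535,-.35,.355)])
for q in proj(c,pose(b,np.array([[-.02,.046,.041],[-.02,-.046,.041],[-.082,0,.027],[-.062,.058,.032],[.062,.058,.032],[.062,-.058,.032],[-.062,-.058,.032]]))).round().astype(int): cv2.circle(im,tuple(int(t) for t in q),2,(0,0,255),-1)
for d in S['tray'][:1]: cv2.drawContours(im,cv2.findContours(d['mask'].astype(np.uint8),0,1)[0],-1,(0,255,0),1)
cv2.imwrite('pics/w3c.png',cv2.resize(im[100:460,60:540],(800,600),interpolation=cv2.INTER_CUBIC))
E
```

```text
6.3667 [ 0.519  -0.1984  0.2551] tooly yaw 72.00165427887057
tray [(0.6, [193.4, 256.1, 154.4, 144.3])]
grille [(0.67, [420.3, 283.1, 282.4, 233.3])]
tray [ 0.5357 -0.3484  0.3559] 0.032
tray [ 0.5354 -0.3482  0.3634] 1.033
tray [ 0.5358 -0.3484  0.3606] 1.068
```

View pics/w3c.png

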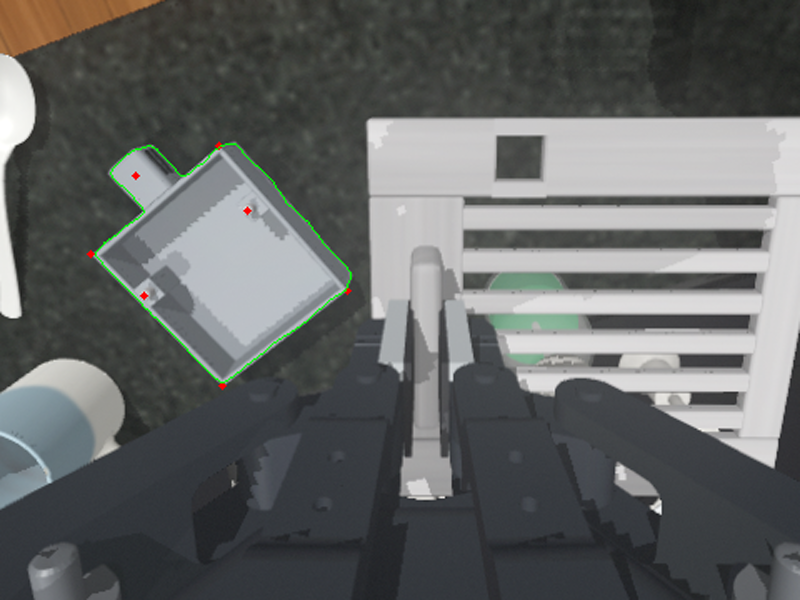

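```bash
python3 - <<'E'
from look import *
c=calibration('wrist');c['world_from_camera']=c['mount']
im=cv2.imread('pics/w3.png')
g=cv2.cvtColor(im,cv2.COLOR_BGR2GRAY)
h=(g[178:212,355:390]<110); n,l,s,ce=cv2.connectedComponentsWithStats(h.astype(np.uint8)); k=1+np.argmax(s[1:,4]);hc=ce[k]+[355,178];print(hc,s[k])
for z in(0,.003,.006): print(z,onplane(c,[hc,[280.8,171.4],[540,170.8],[316,249]],z))
y=np.radians(20.4);u=np.array([np.cos(y),np.sin(y)])
t=np.array([.5357,-.3484])-.044*u;print(t)
plan([((t[0],t[1],.16),20.4)],-1)
E
```

```text
[370.9255 193.8808] [  3   4  28  25 671]
0 [[ 0.0462  0.0229  0.    ]
 [ 0.0553 -0.014   0.    ]
 [ 0.0554  0.0902  0.    ]
 [ 0.0224  0.0003  0.    ]]
0.003 [[ 0.0457  0.0233  0.003 ]
 [ 0.055  -0.0143  0.003 ]
 [ 0.0551  0.0921  0.003 ]
 [ 0.0215  0.0003  0.003 ]]
0.006 [[ 0.0453  0.0238  0.006 ]
 [ 0.0548 -0.0146  0.006 ]
 [ 0.0549  0.094   0.006 ]
 [ 0.0206  0.0003  0.006 ]]
[ 0.4945 -0.3637]
[[-0.003,-0,0.955,-0.003,-0.0182,0.0107,-1],
[-0.003,-0,0.955,-0.0048,-0.0178,0.0107,-1],
[-0.003,-0,0.955,-0.0066,-0.0172,0.0107,-1],
[-0.003,-0,0.955,-0.0083,-0.0165,0.0107,-1],
[-0.003,-0.001,0.955,-0.0099,-0.0156,0.0107,-1],
[-0.003,-0.001,0.955,-0.0114,-0.0145,0.0107,-1],
[-0.003,-0,0.955,-0.0127,-0.0133,0.0107,-1],
[-0.003,-0.001,0.956,-0.014,-0.012,0.0107,-1]]

[[-0.002,-0,0.955,-0.0152,-0.0106,0.0106,-1],
[0,0,0,0,0,0,-1],
[0,0,0,0,0,0,-1],
[0,0,0,0,0,0,-1],
[0,0,0,0,0,0,-1],
[0,0,0,0,0,0,-1],
[0,0,0,0,0,0,-1],
[0,0,0,0,0,0,-1]]
```

>>> apply_moves(
  moves=[
    [-0.003,0,0.955,-0.003,-0.0182,0.0107,-1],
    [-0.003,0,0.955,-0.0048,-0.0178,0.0107,-1],
    [-0.003,0,0.955,-0.0066,-0.0172,0.0107,-1],
    [-0.003,0,0.955,-0.0083,-0.0165,0.0107,-1],
    [-0.003,0,0.955,-0.0099,-0.0156,0.0107,-1],
    [-0.003,0,0.955,-0.0114,-0.0145,0.0107,-1],
    [-0.003,0,0.955,-0.0127,-0.0133,0.0107,-1],
    [-0.003,0,0.955,-0.014,-0.012,0.0107,-1],
  ],
)

```text
clock: 7.38
tcp_pos: [0.4972, -0.3464, 0.1702]
orientation: [-1.668, -2.662, 0.0]
contact_force: [-0.0, 0.2, -1.9]
grip_width: 0.006
gripper_force: 59.5
```

>>> apply_moves(
  moves=[
    [-0.002,0,0.955,-0.0152,-0.0106,0.0106,-1],
    [0,0,0,0,0,0.02,-1],
    [0,0,0,0,0,0.02,-1],
    [0,0,0,0,0,0.02,-1],
    [0,0,0,0,0,0.02,-1],
    [0,0,0,0,0,0,-1],
    [0,0,0,0,0,0,-1],
    [0,0,0,0,0,0,-1],
  ],
)

```text
clock: 8.05
tcp_pos: [0.4949, -0.3645, 0.081]
orientation: [1.792, 2.579, -0.0]
contact_force: [-0.3, 0.2, -0.7]
grip_width: 0.0063
gripper_force: 59.5
```

```bash
python3 - <<'E'
from look import *
im,c,S=wl(['tray','grille'],'w4')
b=(.5357,-.3484,.356)
for q in proj(c,pose(b,np.array([[-.02,.046,.041],[-.02,-.046,.041],[-.062,.058,.032],[.062,.058,.032]]))).round().astype(int): cv2.circle(im,tuple(int(t) for t in q),3,(0,0,255),-1)
cv2.imwrite('pics/w4c.png',im)
y=np.radians(20.4);u=np.array([np.cos(y),np.sin(y)]);t=np.array([.5357,-.3484])-.0437*u
plan([((t[0],t[1],.041),20.4)],-1,n=[6])
E
```

```text
8.05 [ 0.4949 -0.3645  0.081 ] tooly yaw 20.396319597485718
[[0.002,0.002,0,0.0002,-0,0.0067,-1],
[0.002,0.003,0,0.0002,-0,0.0067,-1],
[0.002,0.002,0,0.0001,-0,0.0068,-1],
[0.002,0.003,0,0.0002,-0.0001,0.0067,-1],
[0.002,0.002,0,0.0001,-0,0.0068,-1],
[0.003,0.003,0.001,0.0002,-0.0001,0.0067,-1],
[0,0,0,0,0,0,-1],
[0,0,0,0,0,0,-1]]
```

View pics/w4c.png

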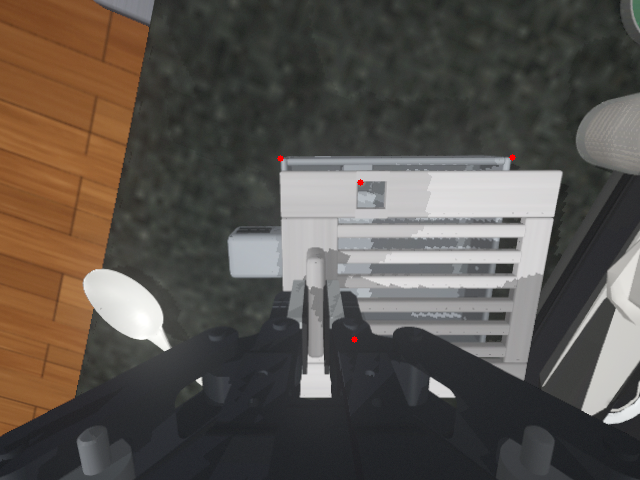

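>>> apply_moves(
  moves=[
    [0,0,0,0.0002,0,0.0067,-1],
    [0,0,0,0.0002,0,0.0067,-1],
    [0,0,0,0.0001,0,0.0067,-1],
    [0,0,0,0.0002,0,0.0067,-1],
    [0,0,0,0.0001,0,0.0067,-1],
    [0,0,0,0.0002,0,0.006,-1],
    [0,0,0,0,0,0,-1],
    [0,0,0,0,0,0,-1],
  ],
)

```text
clock: 8.87
tcp_pos: [0.4937, -0.3628, 0.0414]
orientation: [-1.793, -2.578, -0.002]
contact_force: [-3.7, 3.5, 14.3]
grip_width: 0.0062
gripper_force: 61.7
```

```bash
python3 - <<'E'
from look import *
im,c,S=wl(['grille','tray'],'w5')
print(telemetry.get_obs()['contact_force'])
cv2.imwrite('pics/w5c.png',cv2.resize(im[120:420,220:620],(800,600)))
E
```

```text
8.8667 [ 0.4937 -0.3628  0.0414] tooly yaw 20.376741797766005
[-4.5107  4.3366 14.4607]
```

View pics/w5c.png

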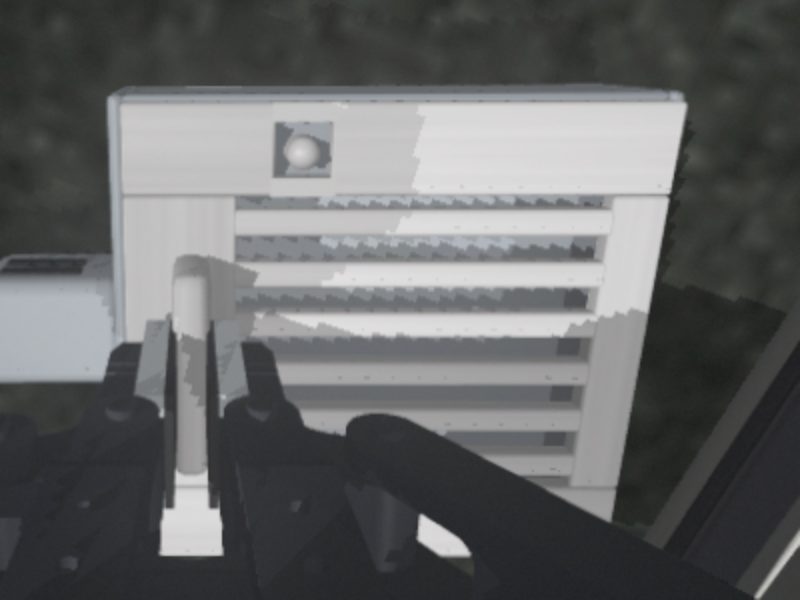

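>>> apply_moves(
  moves=[
    [0,0,0,0,0,0,-0.5],
    [0,0,0,0,0,0,-0.5],
    [0,0,0,0,0,0,-0.5],
    [0,0,0,0,0,-0.01,-0.5],
    [0,0,0,0,0,-0.02,-0.5],
    [0,0,0,0,0,-0.03,-0.4],
    [0,0,0,0,0,-0.04,-0.3],
    [0,0,0,0,0,-0.04,-0.2],
  ],
)

```text
clock: 9.68
tcp_pos: [0.4933, -0.3627, 0.1818]
orientation: [-1.792, -2.578, 0.001]
contact_force: [1.6, -0.7, -0.2]
grip_width: 0.0346
gripper_force: 0.0
```

```bash
python3 - <<'E'
from look import *
im,c,S=wl(['grille','tray'],'w6')
b,_=fit('grille',[(c,S['grille'][0]['mask'].astype(float))],[(.5357,-.3484,.356)],z=.032)
u=np.array([np.cos(.356),np.sin(.356)]);t=np.array([.5357,-.3484])-.082*u;print(t)
plan([((t[0],t[1],.15),110.4)],.2)
E
```

```text
9.6833 [ 0.4933 -0.3627  0.1818] tooly yaw 20.377728045572283
grille [ 0.5359 -0.348   0.3553] 0.2
[ 0.4588 -0.377 ]
[[-0,0.005,-0.938,0.0001,-0.0024,0.0021,0.2],
[-0,0.005,-0.938,0.0003,-0.0024,0.0021,0.2],
[-0,0.005,-0.938,0.0006,-0.0024,0.0022,0.2],
[-0,0.004,-0.938,0.0008,-0.0023,0.0021,0.2],
[-0,0.004,-0.938,0.001,-0.0022,0.0022,0.2],
[-0,0.004,-0.938,0.0012,-0.0021,0.0021,0.2],
[-0,0.005,-0.937,0.0014,-0.002,0.0022,0.2],
[-0,0.004,-0.938,0.0016,-0.0018,0.0021,0.2]]

[[-0,0.004,-0.937,0.0018,-0.0017,0.0022,0.2],
[-0.001,0.005,-0.938,0.002,-0.0015,0.0022,0.2],
[-0,0.004,-0.937,0.0021,-0.0013,0.0021,0.2],
[-0.001,0.005,-0.938,0.0022,-0.0011,0.0022,0.2],
[-0,0.004,-0.937,0.0023,-0.0008,0.0021,0.2],
[-0.001,0.005,-0.938,0.0024,-0.0006,0.0022,0.2],
[-0,0.004,-0.937,0.0024,-0.0004,0.0021,0.2],
[-0.001,0.005,-0.938,0.0024,-0.0002,0.0022,0.2]]
```

>>> apply_moves(
  moves=[
    [0,0.005,-0.938,0,-0.0024,0.002,0.2],
    [0,0.005,-0.938,0.0003,-0.0024,0.002,0.2],
    [0,0.005,-0.938,0.0006,-0.0024,0.002,0.2],
    [0,0.004,-0.938,0.0008,-0.0023,0.002,0.2],
    [0,0.004,-0.938,0.001,-0.0022,0.002,0.2],
    [0,0.004,-0.938,0.0012,-0.0021,0.002,0.2],
    [0,0.005,-0.938,0.0014,-0.002,0.002,0.2],
    [0,0.004,-0.938,0.0016,-0.0018,0.002,0.2],
  ],
)

```text
clock: 10.5
tcp_pos: [0.4749, -0.3687, 0.1633]
orientation: [-0.66, -3.066, -0.005]
contact_force: [0.1, 0.2, 0.3]
grip_width: 0.0511
gripper_force: 0.0
```

>>> apply_moves(
  moves=[
    [0,0.004,-0.938,0.0018,-0.0017,0.002,0.2],
    [0,0.005,-0.938,0.002,-0.0015,0.002,0.2],
    [0,0.004,-0.938,0.0021,-0.0013,0.002,0.2],
    [0,0.005,-0.938,0.0022,-0.0011,0.002,0.2],
    [0,0.004,-0.938,0.0023,-0.0008,0.002,0.2],
    [0,0.005,-0.938,0.0024,-0.0006,0.002,0.2],
    [0,0.004,-0.938,0.0024,-0.0004,0.002,0.2],
    [0,0.005,-0.938,0.0024,-0.0002,0.002,0.2],
  ],
)

```text
clock: 11.17
tcp_pos: [0.4561, -0.3748, 0.1474]
orientation: [0.564, -3.083, -0.009]
contact_force: [0.3, 0.8, -0.2]
grip_width: 0.0512
gripper_force: 0.0
```

```bash
python3 - <<'E'
from look import *
im,c,S=wl(['tray','grille','spoon'],'w7')
for n in S: print(n,[(d['p'],d['extent']) for d in S[n][:2]])
fit('grille',[(c,S['grille'][0]['mask'].astype(float))],[(.5357,-.3484,.356)],z=.032)
m=S['tray'][0]['mask']|S['grille'][0]['mask'];m=m.astype(float)
fit('tray',[(c,m)],[(.5357,-.3484,.356)])
sp=S['spoon']
if sp:
    rr=np.argwhere(sp[0]['mask'])[:,::-1];w=onplane(c,rr,.01);print('spoon',w.min(0),w.max(0), np.linalg.norm(w[:,:2]-[.4588,-.377],axis=1).min())
u=np.array([np.cos(.356),np.sin(.356)]);t=np.array([.5357,-.3484])-.082*u
plan([((t[0],t[1],.005),110.4)],.2,n=[6])
E
```

```text
11.1667 [ 0.4561 -0.3748  0.1474] tooly yaw 110.72843460565394
tray [(0.71, [309.7, 301.1, 143.8, 180.1])]
grille [(0.72, [311.1, 329.9, 143.1, 132.4])]
spoon [(0.71, [210.6, 163.4, 172.8, 166.1])]
grille [ 0.5355 -0.3479  0.3529] 0.292
tray [ 0.5363 -0.3475  0.3653] 0.124
spoon [ 0.361  -0.5219  0.01  ] [ 0.5239 -0.4231  0.01  ] 0.076982203038369
[[0.01,-0.009,-0.004,-0.0004,-0.0006,0.0238,0.2],
[0.01,-0.009,-0.004,-0.0004,-0.0006,0.0238,0.2],
[0.01,-0.009,-0.004,-0.0003,-0.0005,0.0238,0.2],
[0.01,-0.009,-0.004,-0.0003,-0.0005,0.0238,0.2],
[0.01,-0.009,-0.004,-0.0003,-0.0005,0.0239,0.2],
[0.009,-0.009,-0.003,-0.0003,-0.0004,0.0238,0.2],
[0,0,0,0,0,0,0.2],
[0,0,0,0,0,0,0.2]]
```

View pics/w7.png

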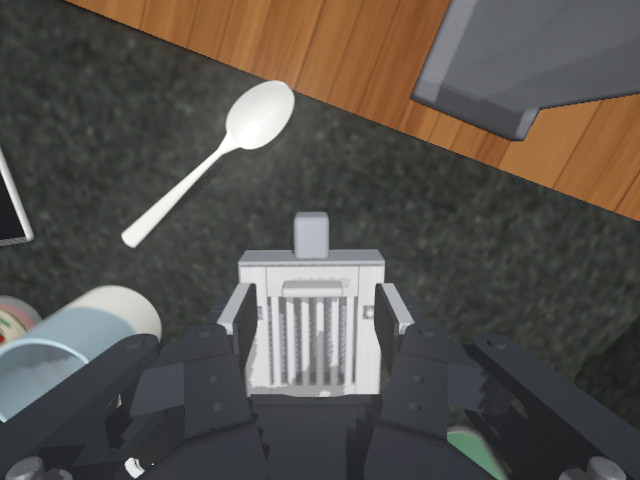

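>>> apply_moves(
  moves=[
    [0.01,-0.009,-0.004,-0.0004,-0.0006,0.0238,0.2],
    [0.01,-0.009,-0.004,-0.0004,-0.0006,0.0238,0.2],
    [0.01,-0.009,-0.004,-0.0003,-0.0005,0.0238,0.2],
    [0.01,-0.009,-0.004,-0.0003,-0.0005,0.0238,0.2],
    [0.01,-0.009,-0.004,-0.0003,-0.0005,0.0238,0.2],
    [0.01,-0.009,-0.003,-0.0003,-0.0004,0.0238,0.2],
    [0,0,0,0,0,0,0.2],
    [0,0,0,0,0,0,0],
  ],
)

```text
clock: 12.03
tcp_pos: [0.4587, -0.3766, 0.0049]
orientation: [0.559, -3.09, -0.001]
contact_force: [0.7, -0.0, 0.6]
grip_width: 0.043
gripper_force: 0.0
```

>>> apply_moves(
  moves=[
    [0,0,0,0,0,0,-1],
    [0,0,0,0,0,0,-1],
    [0,0,0,0,0,0,-1],
    [0,0,0,0,0,0,-1],
    [0,0,0,0,0,0,-1],
    [0,0,0,0,0,0,-1],
    [0,0,0,0,0,0,-1],
    [0,0,0,0,0,0,-1],
  ],
)

```text
clock: 12.7
tcp_pos: [0.4601, -0.3778, 0.0073]
orientation: [-0.56, 3.089, -0.004]
contact_force: [-1.0, 1.1, 6.7]
grip_width: 0.0267
gripper_force: 60.4
```

```bash
python3 - <<'E'
from look import *
p=telemetry.get_obs()['tcp_pos'];z=p[2]
plan([((.434,-.26,z),110.4),((.432,-.14,z),112),((.447,.08,z),147)],-1,n=[7,7,10])
E
```

```text
[[-0.004,0.003,0.004,-0.0024,0.0171,-0,-1],
[-0.004,0.003,0.004,-0.0024,0.0171,-0,-1],
[-0.004,0.003,0.004,-0.0024,0.0171,-0,-1],
[-0.003,0.003,0.004,-0.0024,0.0171,-0,-1],
[-0.004,0.003,0.004,-0.0024,0.017,-0.0001,-1],
[-0.003,0.002,0.004,-0.0024,0.0171,-0,-1],
[-0.004,0.003,0.003,-0.0024,0.017,-0.0001,-1],
[0,-0,-0.038,-0.0057,0.0162,0,-1]]

[[0,-0,-0.038,-0.0058,0.0161,0,-1],
[0,-0,-0.038,-0.0058,0.0161,0,-1],
[0,-0,-0.038,-0.0059,0.0161,0,-1],
[0,-0,-0.038,-0.006,0.0161,0,-1],
[0,-0,-0.038,-0.006,0.0161,0,-1],
[0,-0,-0.038,-0.0061,0.016,0,-1],
[0,-0,-0.583,-0.0096,0.0198,0,-1],
[0,-0,-0.583,-0.0108,0.0192,0,-1]]

[[0,-0,-0.583,-0.012,0.0185,0,-1],
[0,-0,-0.584,-0.0131,0.0178,0,-1],
[0,-0,-0.583,-0.0141,0.0169,0,-1],
[0,-0,-0.584,-0.0152,0.016,0,-1],
[0,-0,-0.583,-0.0161,0.0151,0,-1],
[0,-0,-0.584,-0.017,0.0141,0,-1],
[0,-0,-0.583,-0.0178,0.013,0,-1],
[0,-0,-0.584,-0.0186,0.0118,0,-1]]
```

>>> apply_moves(
  moves=[
    [0,0,0,-0.001,0.009,0,-1],
    [0,0,0,-0.0024,0.017,0,-1],
    [0,0,0,-0.0024,0.017,0,-1],
    [0,0,0,-0.0024,0.017,0,-1],
    [0,0,0,-0.0024,0.017,0,-1],
    [0,0,0,-0.0024,0.017,0,-1],
    [0,0,0,-0.0024,0.017,0,-1],
    [0,0,0,-0.0024,0.017,0,-1],
  ],
)

```text
clock: 13.37
tcp_pos: [0.4331, -0.2528, 0.0073]
orientation: [-0.557, 3.086, -0.009]
contact_force: [2.1, -5.7, 5.9]
grip_width: 0.0268
gripper_force: 60.3
```

>>> apply_moves(
  moves=[
    [0,0,-0.038,-0.0058,0.016,0,-1],
    [0,0,-0.038,-0.0058,0.016,0,-1],
    [0,0,-0.038,-0.0059,0.016,0,-1],
    [0,0,-0.038,-0.006,0.016,0,-1],
    [0,0,-0.038,-0.006,0.016,0,-1],
    [0,0,-0.038,-0.006,0.016,0,-1],
    [0,0,-0.583,-0.0096,0.02,0,-1],
    [0,0,-0.583,-0.011,0.019,0,-1],
  ],
)

```text
clock: 14.03
tcp_pos: [0.4349, -0.1067, 0.0072]
orientation: [-0.782, 3.037, -0.009]
contact_force: [1.3, -8.3, 12.2]
grip_width: 0.0269
gripper_force: 61.1
```

```bash
python3 - <<'E'
from look import *
z=telemetry.get_obs()['tcp_pos'][2]
im,c,S=wl(['grille'],'w8')
o=telemetry.get_obs()
p=o['tcp_pos'];y=np.arctan2(*R.from_rotvec(o['orientation']).as_matrix()[[1,0],1])-np.pi/2
b=[p[0]+.082*np.cos(y),p[1]+.082*np.sin(y),y];print(b)
fit('grille',[(c,S['grille'][0]['mask'].astype(float))],[b],z=.032)
plan([((.447,.08,z),147)],-1,n=[8])
E
```

```text
14.0333 [ 0.4349 -0.1067  0.0072] tooly yaw 118.88172586814356
[np.float64(0.506765359501517), np.float64(-0.062176197941319275), np.float64(0.5109507912080309)]
grille [ 0.5069 -0.0675  0.5035] 0.929
[[-0.005,0.005,-0.578,-0.0124,0.0192,0,-1],
[-0.005,0.005,-0.578,-0.0136,0.0184,0,-1],
[-0.005,0.005,-0.577,-0.0146,0.0175,0,-1],
[-0.005,0.005,-0.578,-0.0157,0.0166,0,-1],
[-0.005,0.005,-0.577,-0.0167,0.0156,0,-1],
[-0.005,0.005,-0.578,-0.0175,0.0146,0,-1],
[-0.005,0.005,-0.577,-0.0184,0.0135,0,-1],
[-0.005,0.006,-0.578,-0.0192,0.0123,0,-1]]
```

>>> apply_moves(
  moves=[
    [0,0,-0.578,-0.0124,0.0192,0,-1],
    [0,0,-0.578,-0.0136,0.0184,0,-1],
    [0,0,-0.577,-0.0146,0.0175,0,-1],
    [0,0,-0.578,-0.0157,0.0166,0,-1],
    [0,0,-0.577,-0.0167,0.0156,0,-1],
    [0,0,-0.578,-0.0175,0.0146,0,-1],
    [0,0,-0.577,-0.0184,0.0135,0,-1],
    [0,0,-0.578,-0.0192,0.0123,0,-1],
  ],
)

```text
clock: 14.8
tcp_pos: [0.4471, 0.0753, 0.0072]
orientation: [-1.488, 2.764, -0.007]
contact_force: [0.2, -12.6, 20.4]
grip_width: 0.027
gripper_force: 62.1
```

```bash
python3 - <<'E'
from look import *
im,c,S=wl(['grille','tray','machine'],'w9')
o=telemetry.get_obs();print(o['tcp_pos'],o['contact_force'])
C={'scene':cam('scene'),'side':cam('side')};ims=[]
m=(.585,.345,np.radians(57))
P=[]
th=np.linspace(-np.pi/2,np.pi/2,7)
for s in(1,-1):
    for z in(0,.048):
        P+= [[-.050-.012*np.cos(a),s*.073+.012*np.sin(a),z] for a in th]
P=np.array(P)
for k in C:
    i=grab_frame(k);cv2.imwrite(f'pics/{k}9.png',i)
    q=proj(C[k],pose(m,P));x0=int(q[:,0].min())-35;y0=int(q[:,1].min())-45
    a=cv2.resize(i[y0:y0+120,x0:x0+130],None,fx=4.5/1.5,fy=4.5/1.5,interpolation=cv2.INTER_CUBIC)
    for w in q: cv2.circle(a,tuple(int(t) for t in (w+.5-[x0,y0])*3),1,(0,0,255),-1)
    ims.append(a);print(k,x0,y0)
a=np.hstack(ims); cv2.imwrite('pics/m9.png',a);print(a.shape)
E
```

```text
14.8 [0.4471 0.0753 0.0072] tooly yaw 146.5755482988589
[0.4476 0.0808 0.0072] [-0.7484  7.1584 15.8051]
scene 192 117
side 168 162
(360, 780, 3)
```

View pics/m9.png

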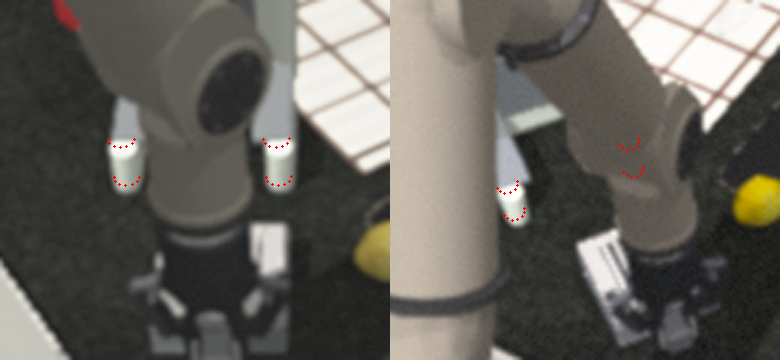

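```bash
cat > mach.py <<'E'
from h import *
C={'scene':cam('scene'),'side':cam('side')}
a=np.linspace(-np.pi/2,np.pi/2,13)
arms=[]
for s in(1,-1):
    f=np.array([[-.050-.012*np.cos(t),s*.073+.012*np.sin(t),z] for t in a for z in(0,.048)])
    arms+= [np.r_[f,box(.0,.02,min(s*.061,s*.085),max(s*.061,s*.085),0,.048)], box(-.043,.02,min(s*.048,s*.085),max(s*.048,s*.085),.044,.052)]
M['m']=arms
v=[];m0=(.585,.345,np.radians(57))
for k in C:
    im=cv2.imread(f'pics/{k}0.png');g=cv2.GaussianBlur(im,(0,0),.6).max(2)
    q=proj(C[k],pose(m0,np.concatenate([b[b[:,0]<-.03] for b in arms])))
    reg=np.zeros((480,640),np.uint8);cv2.fillConvexPoly(reg,cv2.convexHull(q.astype(np.int32)),1);reg=cv2.dilate(reg,np.ones((9,9)))
    fg=np.clip((g.astype(float)-60)/90,0,1); v.append((k,C[k],reg.astype(bool),fg))
def f(u,vs,out=0):
    e=0
    for k,c,reg,fg in vs:
        d=render(c,'m',[u[0]/100,u[1]/100,u[2]/5]); e+=np.abs(d-fg)[reg].sum()/100
        if out:
            x0,x1=np.where(reg.any(0))[0][[0,-1]];y0,y1=np.where(reg.any(1))[0][[0,-1]]
            im=cv2.imread(f'pics/{k}0.png');ed=cv2.resize(im[y0-8:y1+8,x0-8:x1+8],None,fx=4,fy=4,interpolation=cv2.INTER_CUBIC)
            dm=cv2.resize(d[y0-8:y1+8,x0-8:x1+8],None,fx=4,fy=4)
            cv2.drawContours(ed,cv2.findContours((dm>.5).astype(np.uint8),1,1)[0],-1,(0,0,255),1);o.append(cv2.resize(ed,(390,300)))
    return e
o=[]
for vs in (v,v[:1],v[1:]):
    u0=np.array([m0[0]*100,m0[1]*100,m0[2]*5])
    q=minimize(f,u0,args=(vs,),method='Nelder-Mead',options=dict(initial_simplex=u0+np.r_[np.zeros((1,3)),.7*np.eye(3)],xatol=.01))
    print(q.x/[100,100,5],np.degrees(q.x[2]/5),q.fun)
    if len(vs)==2: f(q.x,v,1);cv2.imwrite('pics/mfit.png',np.hstack(o))
E
python3 mach.py
```

```text
[0.5821 0.3372 1.0114] 57.950626570153865 2.107934640522876
[0.5812 0.339  1.0434] 59.784166648556976 1.1495228758169935
[0.5815 0.3381 1.0158] 58.20194353757005 0.9153660130718955
```

View pics/mfit.png

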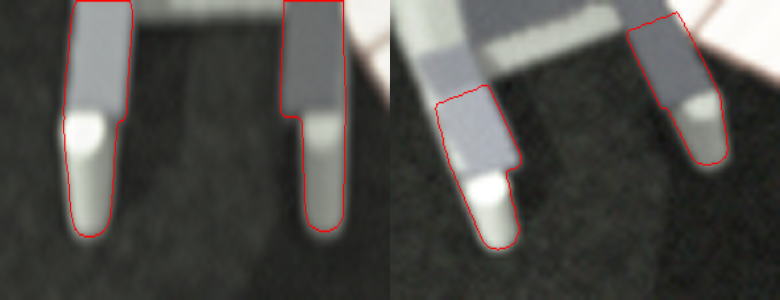

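```bash
python3 - <<'E'
from look import *
z=telemetry.get_obs()['tcp_pos'][2]
plan([((.4596,.142,z+.001),148)],-1,n=[6])
E
```

```text
[[-0.006,0.009,-0.032,-0.0096,0.0039,-0.0001,-1],
[-0.006,0.009,-0.032,-0.0097,0.0039,-0.0001,-1],
[-0.006,0.009,-0.032,-0.0097,0.0038,-0.0002,-1],
[-0.006,0.009,-0.032,-0.0097,0.0038,-0.0001,-1],
[-0.006,0.009,-0.031,-0.0097,0.0038,-0.0002,-1],
[-0.005,0.009,-0.032,-0.0097,0.0038,-0.0002,-1],
[0,0,0,0,0,0,-1],
[0,0,0,0,0,0,-1]]
```

>>> apply_moves(
  moves=[
    [0,0,-0.032,-0.0096,0.0039,-0.0002,-1],
    [0,0,-0.032,-0.0097,0.0039,-0.0002,-1],
    [0,0,-0.032,-0.0097,0.0038,-0.0002,-1],
    [0,0,-0.032,-0.0097,0.0038,-0.0002,-1],
    [0,0,-0.032,-0.0097,0.0038,-0.0002,-1],
    [0,0,-0.032,-0.0097,0.0038,-0.0002,-1],
    [0,0,0,0,0,0,-1],
    [0,0,0,0,0,0,-1],
  ],
)

```text
clock: 15.77
tcp_pos: [0.4583, 0.1404, 0.0073]
orientation: [-1.519, 2.746, -0.001]
contact_force: [-0.4, 4.2, 5.4]
grip_width: 0.0267
gripper_force: 60.3
```

```bash
cat > inb.py <<'E'
from look import *
mp=np.array([.582,.338]);my=np.radians(58)
def tomach(b): 
    d=np.array(b[:2])-mp;return np.array([d[0]*np.cos(my)+d[1]*np.sin(my),-d[0]*np.sin(my)+d[1]*np.cos(my),np.degrees(b[2]-my)])
o=telemetry.get_obs();y=np.arctan2(*R.from_rotvec(o['orientation']).as_matrix()[[1,0],1])-np.pi/2
p=o['tcp_pos'];b=[p[0]+.082*np.cos(y),p[1]+.082*np.sin(y),y]
print(o['clock'],p,o['contact_force'],'nominal tray in mach',tomach(b))
E
python3 - <<'E'
from inb import *
im,c,S=wl(['grille','tray','machine'],'w10')
for n in S: print(n,[(d['p'],d['extent']) for d in S[n][:2]])
# grille plate: visible-part fit: mask must lie inside model; ignore pixels occluded by gripper (dark)
m=S['grille'][0]['mask']|S['tray'][0]['mask'] if S['tray'] else S['grille'][0]['mask']
g=im.max(2); 
ys,xs=np.where(m);print(xs.min(),xs.max(),ys.min(),ys.max())
print('model corners',proj(c,pose(b,np.array([[-.062,.058,.032],[-.062,-.058,.032],[.062,.058,.032],[.062,-.058,.032],[-.096,.014,.027],[-.096,-.014,.027]]))).round(1).tolist())
row={}
for rr in range(ys.min(),ys.max(),12):
    k=np.where(m[rr])[0]
    if len(k): print(rr,k.min(),k.max(),len(k))
E
```

```text
15.7667 [0.4583 0.1404 0.0073] [-0.4035  4.2324  5.4086] nominal tray in mach [-0.1511  0.0001 -0.0885]
15.7667 [0.4583 0.1404 0.0073] tooly yaw 147.91154234754373
grille [(0.95, [317.2, 415.4, 277.7, 59.7])]
tray [(0.95, [317.0, 322.9, 225.2, 120.2])]
machine []
180 457 264 446
model corners [[465.3, 373.3], [169.8, 372.6], [437.7, 597.2], [196.3, 596.4], [354.2, 287.4], [280.9, 287.3]]
264 301 312 12
276 285 347 63
288 281 349 69
300 282 348 67
312 283 349 67
324 283 348 66
336 204 426 99
348 282 349 68
360 281 351 71
372 278 353 76
384 271 359 89
396 298 333 36
420 198 433 10
432 185 446 20
444 453 457 5
```

>>> apply_moves(
  moves=[
    [0,0,0,-0.008,0,0,-1],
    [0,0,0,-0.008,0,0,-1],
    [0,0,0,-0.008,0,0,-1],
    [0,0,0,-0.008,0,0,-1],
    [0,0,0,-0.008,0,0,-1],
    [0,0,0,-0.008,0,0,-1],
    [0,0,0,-0.008,0,0,-1],
    [0,0,0,-0.008,0,0,-1],
  ],
)

```text
clock: 16.63
tcp_pos: [0.4893, 0.1874, 0.0072]
orientation: [1.51, -2.746, 0.006]
contact_force: [-8.1, -13.0, 23.1]
grip_width: 0.0271
gripper_force: 62.6
```

```bash
python3 -c "
from inb import *
grab_frame('wrist');print(telemetry.get_obs()['contact_force'],telemetry.get_obs()['moment'])"
```

```text
16.6333 [0.4893 0.1874 0.0072] [ -8.1064 -12.992   23.1443] nominal tray in mach [-0.0949 -0.0018 -0.3904]
[-1.6658 -3.9901 10.5639] [-0.8485  0.8105  0.048 ]
```

>>> apply_moves(
  moves=[
    [0,0,0,-0.009,0.0005,-0.0003,-1],
    [0,0,0,-0.009,0.0005,-0.0003,-1],
    [0,0,0,-0.009,0.0005,-0.0003,-1],
    [0,0,0,-0.009,0,0,-1],
    [0,0,0,-0.009,0,0,-1],
    [0,0,0,-0.009,0,0,-1],
    [0,0,0,-0.009,0,0,-1],
    [0,0,0,-0.009,0,0,-1],
  ],
)

```text
clock: 17.35
tcp_pos: [0.529, 0.2552, 0.0072]
orientation: [1.519, -2.75, 0.002]
contact_force: [-3.0, -3.9, 3.2]
grip_width: 0.0267
gripper_force: 60.2
```

```bash
python3 -c "
from inb import *
grab_frame('wrist');import runpy;runpy.run_path('inb.py')"
```

```text
17.35 [0.529  0.2552 0.0072] [-3.0211 -3.9105  3.1734] nominal tray in mach [-0.0163  0.0009 -0.1536]
17.4 [0.5303 0.2578 0.0074] [ 1.855   1.6217 -3.0659] nominal tray in mach [-0.0134  0.0012 -0.0743]
```

>>> apply_moves(
  moves=[
    [0,0,0,-0.004,0,0,-1],
    [0,0,0,-0.004,0,0,-1],
    [0,0,0,-0.003,0,0,-1],
    [0,0,0,-0.002,0,0,-1],
    [0,0,0,-0.001,0,0,-1],
    [0,0,0,-0.001,0,0,-1],
    [0,0,0,0,0,0,-1],
    [0,0,0,0,0,0,-1],
  ],
)

```text
clock: 18.07
tcp_pos: [0.5368, 0.2673, 0.0073]
orientation: [-1.519, 2.749, -0.002]
contact_force: [-1.7, -2.3, 0.7]
grip_width: 0.0267
gripper_force: 59.9
```

```bash
python3 inb.py
```

```text
18.0667 [0.5368 0.2673 0.0073] [-1.6527 -2.344   0.6553] nominal tray in mach [-0.0019  0.0007 -0.1633]
```

>>> apply_moves(
  moves=[
    [0,0,0,-0.001,0,0,-1],
    [0,0,0,-0.001,0,0,-1],
    [0,0,0,-0.001,0,0,-1],
    [0,0,0,0,0,0,-1],
    [0,0,0,0,0,0,-1],
    [0,0,0,0,0,0,-1],
    [0,0,0,0,0,0,-1],
    [0,0,0,0,0,0,-1],
  ],
)

```text
clock: 18.73
tcp_pos: [0.5373, 0.2682, 0.0073]
orientation: [1.517, -2.748, 0.003]
contact_force: [-5.8, -6.4, 6.9]
grip_width: 0.0265
gripper_force: 60.6
```

```bash
python3 inb.py
```

```text
18.7333 [0.5373 0.2682 0.0073] [-5.7744 -6.403   6.9222] nominal tray in mach [-0.0009  0.0006 -0.2051]
```

>>> apply_moves(
  moves=[
    [0,0,0,-0.001,0,0,-1],
    [0,0,0,-0.001,0,0,-1],
    [0,0,0,-0.001,0,0,-1],
    [0,0,0,0,0,0,-1],
    [0,0,0,0,0,0,-1],
    [0,0,0,0,0,0,-1],
    [0,0,0,0,0,0,-1],
    [0,0,0,0,0,0,-1],
  ],
)

```text
clock: 19.4
tcp_pos: [0.5373, 0.2682, 0.0072]
orientation: [1.513, -2.744, 0.005]
contact_force: [-10.6, -12.9, 15.0]
grip_width: 0.0266
gripper_force: 61.7
```

```bash
python3 inb.py
```

```text
19.4 [0.5373 0.2682 0.0072] [-10.612  -12.8655  15.0282] nominal tray in mach [-0.0009  0.0006 -0.2554]
```

>>> apply_moves(
  moves=[
    [0,0,0,-0.001,0,0,-1],
    [0,0,0,-0.001,0,0,-1],
    [0,0,0,-0.001,0,0,-1],
    [0,0,0,-0.001,0,0,-1],
    [0,0,0,0,0,0,-1],
    [0,0,0,0,0,0,-1],
    [0,0,0,0,0,0,-1],
    [0,0,0,0,0,0,-1],
  ],
)

```text
clock: 20.07
tcp_pos: [0.5373, 0.2683, 0.0072]
orientation: [1.509, -2.739, 0.008]
contact_force: [-16.3, -20.5, 25.6]
grip_width: 0.0264
gripper_force: 63.1
```

```bash
python3 inb.py
```

```text
20.0667 [0.5373 0.2683 0.0072] [-16.296 -20.472  25.585] nominal tray in mach [-0.0008  0.0005 -0.3051]
```

>>> apply_moves(
  moves=[
    [0,0,0,0.004,0,0,-1],
    [0,0,0,0.004,0,0,-1],
    [0,0,0,0,0,0,-1],
    [0,0,0,0,0,0,-1],
    [0,0,0,0,0,0,-0.1],
    [0,0,0,0,0,0,0.1],
    [0,0,0,0,0,0,0.1],
    [0,0,0,0,0,0,0.1],
  ],
)

```text
clock: 20.73
tcp_pos: [0.5385, 0.2699, 0.0075]
orientation: [-1.519, 2.748, -0.001]
contact_force: [0.3, 1.0, 0.2]
grip_width: 0.0471
gripper_force: 0.0
```

```bash
python3 - <<'E'
from inb import *
print(o['grip_width'])
E
```

```text
20.7333 [0.5385 0.2699 0.0075] [0.2712 1.0366 0.2337] nominal tray in mach [ 0.0012  0.0006 -0.1455]
0.047136752185651005
```

>>> apply_moves(
  moves=[
    [0,0,0,0,0,-0.01,0.1],
    [0,0,0,0,0,-0.02,0.1],
    [0,0,0,0,0,-0.03,0.1],
    [0,0,0,0.02,0,-0.03,0.1],
    [0,0,0,0.03,0,-0.03,0.1],
    [0,0,0,0.03,0,-0.02,0.1],
    [0,0,0,0,0,0,0.1],
    [0,0,0,0,0,0,0.1],
  ],
)

```text
clock: 21.4
tcp_pos: [0.4961, 0.201, 0.149]
orientation: [-1.514, 2.748, -0.002]
contact_force: [-0.7, 0.1, -0.5]
grip_width: 0.0468
gripper_force: 0.0
```

```bash
python3 - <<'E'
from inb import *
im,c,S=wl(['grille','tray','machine'],'w11')
for n in S: print(n,[(d['p'],d['extent']) for d in S[n][:2]])
b=(.583,.339,my)
pts=np.array([[-.096,.014,.027],[-.096,-.014,.027],[-.062,.058,.032],[-.062,-.058,.032],[-.044,.023,.053],[-.044,-.023,.053]])
print(proj(c,pose(b,pts)).round(1).tolist())
g=S['grille'][0]['mask'];t=S['tray'][0]['mask']
for n,m in(('g',g),('t',t)):
    ys,xs=np.where(m)
    for rr in range(ys.min(),ys.max(),10):
        k=np.where(m[rr])[0]
        if len(k): print(n,rr,k.min(),k.max())
C={k:cam(k) for k in('scene','side')}
for k in C:
    cv2.imwrite(f'pics/{k}11.png',grab_frame(k))
    for n in('tray','grille'):
        d=silhouettes(n,k)
        print(k,n,[(e['p'],e['extent']) for e in d[:1]])
    q=proj(C[k],pose(b,pts));print(q.round(1).tolist())
E
```

```text
21.4 [0.4961 0.201  0.149 ] [-0.7139  0.0856 -0.5417] nominal tray in mach [-0.0797 -0.0002 -0.2969]
21.4 [0.4961 0.201  0.149 ] tooly yaw 147.70309516572547
grille [(0.69, [315.9, 374.1, 125.5, 52.6]), (0.57, [314.6, 348.3, 130.1, 108.4])]
tray [(0.84, [316.9, 346.2, 118.2, 106.9])]
machine [(0.65, [317.4, 384.2, 139.1, 24.7])]
[[333.3, 308.6], [299.8, 308.7], [385.1, 347.8], [248.4, 348.1], [345.4, 382.5], [288.2, 382.6]]
g 350 329 330
g 360 254 377
g 370 253 381
g 380 260 375
g 390 273 364
t 293 328 329
t 303 301 333
t 313 300 334
t 323 300 334
t 333 261 370
t 343 259 373
t 383 278 359
t 393 262 373
scene tray [(0.59, [259.6, 168.2, 40.9, 37.9])]
scene grille [(0.86, [259.2, 156.4, 38.1, 22.2])]
[[253.3, 181.1], [263.4, 180.9], [238.2, 171.8], [279.4, 171.2], [250.4, 161.7], [266.7, 161.5]]
side tray [(0.89, [228.7, 228.6, 33.0, 20.0])]
side grille [(0.59, [224.5, 212.0, 34.4, 26.4])]
[[230.1, 231.7], [237.8, 228.8], [214.1, 228.3], [246.1, 216.5], [221.1, 217.1], [233.8, 212.4]]
```

```bash
python3 - <<'E'
from inb import *
im,c,S=wl(['tray','grille','grille_lip'],'w12')
t=S['tray'][0]['mask']|S['grille'][0]['mask']
lim=int(proj(c,pose((.583,.339,my),np.array([[-.05,0,.032]])))[0,1]);print(lim)
def f(u):
    d=render(c,'tray',[u[0]/100,u[1]/100,u[2]/5])
    return np.abs(d-t)[:lim].sum()/t[:lim].sum()
u0=np.array([58.3,33.9,my*5])
q=minimize(f,u0,method='Nelder-Mead',options=dict(initial_simplex=u0+np.r_[np.zeros((1,3)),.6*np.eye(3)]))
b=q.x/[100,100,5];print(b,q.fun,'in mach',tomach(b))
# grille lip top: bright blob vs prediction
print('lip pred',proj(c,pose(b,np.array([[-.048,.023,.053],[-.048,-.023,.053],[-.040,.023,.053],[-.059,.056,.037],[-.059,-.056,.037],[-.062,.058,.032]]))).round(1).tolist())
g=im.max(2);cx=int(proj(c,pose(b,np.array([[-.05,.03,.037]])))[0,0]);print(cx)
print('col',g[lim-30:lim+40,cx].tolist()); print('mid',g[lim-30:lim+40,317].tolist())
E
```

```text
21.9 [0.4953 0.202  0.1463] [-0.2272  0.1616 -0.6003] nominal tray in mach [-0.0793  0.0013 -0.1451]
21.9 [0.4953 0.202  0.1463] tooly yaw 147.85488382028734
362
[0.5801 0.3386 1.0288] 0.1593865426682764 in mach [-0.0005  0.002   0.9477]
lip pred [[345.6, 378.4], [287.4, 379.3], [345.6, 387.1], [384.0, 353.7], [248.6, 355.8], [385.4, 347.0]]
352
col [180, 180, 180, 180, 180, 181, 181, 182, 183, 182, 179, 181, 182, 181, 210, 236, 245, 240, 209, 168, 169, 188, 192, 207, 251, 255, 255, 255, 255, 255, 255, 255, 255, 255, 255, 255, 255, 255, 255, 255, 255, 255, 255, 255, 255, 255, 255, 255, 255, 255, 255, 255, 255, 255, 255, 255, 255, 255, 255, 255, 255, 255, 153, 105, 104, 104, 104, 102, 102, 101]
mid [244, 244, 244, 244, 244, 244, 244, 244, 245, 243, 228, 200, 185, 183, 209, 235, 246, 242, 213, 172, 171, 199, 215, 219, 249, 255, 255, 255, 255, 255, 255, 255, 255, 255, 255, 255, 229, 202, 204, 207, 209, 209, 210, 212, 212, 212, 216, 232, 252, 255, 255, 255, 255, 255, 255, 242, 187, 193, 193, 192, 190, 178, 193, 190, 174, 177, 190, 171, 122, 108]
```

```bash
python3 -c "
from bench import order
print(order.hand_in())"
```

```text
the job is handed in; nothing more can be done
None
```

The grille is seated on the tray's pins with its lip at the tab end, and the tray is fully home against the bay's back stop; I handed the job in after about 22 s of the 72 s allowed. My last measurement put the tray about 0.5 mm from its home position and 2 mm off the centre line, but hand-in returned no verdict.

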